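# Pair the bag-label scanner with its base station

### The job

Pair the clamped barcode scanner with its base station: wake it by squeezing its trigger fully in and letting it spring back, then take the reset stylus out of its holder, reach its tip through the round aperture in the top of the base station and press the recessed button all the way down. Hold it down and finish like that: the program ends while the gripper is still holding the stylus on the pressed button. Leave the tape roll, the rinse bottle and the swab cup where they are.

Things in the scene. Friction and masses are not known exactly. Their poses are not given: they have to be found in the camera images.
- scanner: Cream pistol-shaped barcode scanner lying on its side, head (60 x 120 x 62 mm) clamped in a fixed bench stand; it cannot move. Its grip is level, 28 mm wide, 34 mm high, centre line 100 mm above the table, free above and below. Origin on the table under the grip; x along the grip to the head (head begins at x = 42 mm, its top 131 mm up; grip's butt end x = -55 mm), y to the trigger side, z up.
- squeeze (a point): Squeeze point, axes as scanner: mid-height of the grip, midway between the grip's back (y = -21 mm from here) and the outer face of the fully squeezed trigger (y = +21 mm); the released trigger's face is at about y = +31 mm. Open fingers lowered from above either side of this point and closed along y squeeze the trigger against the fixed grip.
- trigger (a joint): Angle of the scanner's black trigger, a lever 44 mm long, 12 mm thick and 24 mm high on the grip's +y side, hinged (hinge upright) at its end next to the head. 0 = released (free end stands out), 0.30 rad = fully squeezed. A spring (about 2 N to start, 5 N at full travel, at the squeeze point) returns it.
- hub: Base station: a fixed box 130 (x) x 110 (y) x 65 mm high, cream with a flat grey top; a black display strip lies in the top near its +x edge. It carries the aperture and the button. Origin at the centre of its underside, z up.
- aperture (a point): Centre of the round aperture, 14 mm in diameter, in the base station's top, level with the top (65 mm above the table), 25 mm towards -x and 15 mm towards +y of the top's centre in the axes of hub, which are this point's axes too. The top of the white recessed button (12 mm in diameter) lies 20 mm below this point when released.
- pair_button (a joint): Travel of the recessed button: 0 released, 0.006 m fully down (26 mm below the base station's top). The spring takes about 2.6 N to start and 5 N when fully down.
- stylus_grip (a point): Middle of the handle of the loose reset stylus (60 g, 106 mm long), 78.5 mm above its tip; z along the stylus, up. Black handle 18 x 18 mm square (sides along x, y), 55 mm long; below it a steel collar 26 mm in diameter, 6 mm thick; below that a steel shaft 7 mm in diameter, 45 mm long. It starts upright in the holder, collar on the holder's top, this point 93.5 mm above the table.
- stylus_tip (a point): The tip (lower end of the shaft) of the stylus, z along the stylus upwards.
- holder: The stylus holder: a fixed white block 70 x 70 x 60 mm high with an upright blind hole, 11 mm in diameter and 50 mm deep, at its centre. Origin at the centre of its underside.
- tape_roll: Bystander: a roll of tape lying flat, 68 mm across, 24 mm high; origin at the centre of its underside. Leave it.
- rinse_bottle: Bystander: a small standing bottle, 54 mm across, 110 mm high; origin at the centre of its underside. Leave it.
- swab_cup: Bystander: a steel cup, 70 mm across, 70 mm high; origin at the centre of its underside. Leave it.
There are look-alikes about, which are no part of the job. What is shaped like the hub but pink or purple is not meant.

How it is judged:
By the outcome, as a careful person would: the job done as asked, in the order asked, and still so for the second after the job is handed in, while the arm keeps its last pose, push and grip.
It also fails if it takes over 58 s, if anything falls off the work surface, if the arm or the gripper's body presses on something with over 40 N, if the wrist force passes 120 N, or if a joint passes its speed limit or range.

### The arm

A 6-joint arm with a two-finger parallel gripper is mounted at the origin on the work surface. World frame = base frame: x ahead of the robot, y to its left, z up, the work surface at z = 0. Lengths are in m, angles in rad, forces in N, time in s.
With the tool pointing down it reaches from about 0.35 to 0.85 m from the base axis. Payload 8.1 kg.
Tool frame: the origin (TCP) lies at the centre of the arm's flange, where the gripper is bolted on; the fingertips stand 186 mm ahead of it and the grasp point (between the pads) lies 167 mm ahead of it; z points along the fingers, y is the line along which they close (so a half turn about z gives the same grasp; the last joint's range is limited). The gripper opens to 93 mm and grips with 3 to 60 N. Pads are 15 mm wide; open, the fingers measure 128 mm over their backs; the gripper's body (75 mm by 188 mm) begins 65 mm behind the grasp point.
Start: joints at [1.096, 0.13, 1.488, -0, 1.523, -0.085], TCP at [0.228, 0.555, 0.405] pointing down, gripper open.
Joint ranges: [-2.96, 2.96], [-0.89, 2.26], [0.02, 2.5], [-1.34, 4.48], [0, 2.73], [-2.66, 2.66]. Speed limits (rad/s): [2.39, 2.39, 2.79, 3.14, 3.14, 3.14].

### API

Orientations are given as a rotation vector (axis times angle).
In Python, from plant import read_state, read_camera, camera_params, robot gives the robot as it stands.
- The arm moves only by the tool carry_out, never from a script. Its argument "targets" is a list of rows, each an object of numbers: "hand": the opening in per cent of the stroke, from 0 (shut) to 100 (fully open); "x", "y", "z": the shift along the tool's x, y, z in m; "ax", "ay", "az": the turn, a rotation vector about the tool's x, y, z in rad. In form: [{"hand": .., "x": .., "y": .., "z": .., "ax": .., "ay": .., "az": ..}, ...]. A call has 1 to 8 rows; each row is the pose to reach, as a shift and turn from the pose commanded when the call began, along the tool's axes at that moment; what a row does not reach only later rows make up. A row lasts 1/8 s, in which the tool goes at most 62.5 mm and 10.7 degrees, less where a joint would pass 70% of its speed; a pose out of reach is approached as far as the arm can. A call with a gripper value outside its range is refused whole. The fingers move at their own pace and stop on an object; "newtons" is the grip in N (left out, the last holds). Time passes only in rows, so rows that repeat a pose let the fingers close. It gives the time, the measured TCP pose, the force, the opening and the grip force at its end, in the units of the state.
- read_state(): the state, without advancing time (a new reading comes with each control period).
- read_camera(name): name is "scene" or "top"; returns (picture, depth): 480x640x3 uint8, blue, green, red; 480x640 float32, m along the optical axis (not along the pixel's ray), 0 where there is no reading.
- camera_params(name): a dict with "fx", "fy", "cx", "cy" (pixels), "position" and "rotation" of the camera in the world. Camera axes: x right, y up, looking along -z (the intrinsics and any distortion apply to the point x, -y, -z); pixel columns grow to the right and rows downward; lengths in m; the calibration is good to about 2 mm. A picture is of the moment at which its call begins. camera_params takes no time and is no camera call.
- robot.close_job(): hands the job in; it is judged then, once.
The state is a dict: "t": time; "q": joint angles; "dq": joint speeds; "joint_torque": joint torques, N m; "tool_pos": TCP position; "orientation": TCP orientation; "force": force on the tool from outside, world axes, zero at the start; "wrist_torque": the same for the moment, N m; "opening": finger opening in m; "gripper_force": force on a finger pad.
Only numpy, scipy, OpenCV 4.12 (cv2) and the standard library are available. Lean on these libraries where they do the work, as an engineer would, in place of code of your own. Each camera call takes 0.05 s, during which the arm holds its last target. There are 200 camera calls.

## Working session

There is one attempt and no reset: what is moved stays moved. The work goes in short steps, Python scripts to look and compute and a tool call to move; the robot and the scene stay as the last step left them, time stands still between calls to the robot, and variables do not carry over. Pictures are saved under pics/ and viewed, at most 10 in all, crops included, and the job is handed in when it is done.

Besides the shell and the picture viewer there is one more tool, called after "Request:" as name(argument=value, ...), one argument or row to a line, values as JSON. carry_out: Moves the arm, as the interface text tells. Its arguments: {"type":"object","properties":{"targets":{"type":"array","items":{"type":"object","properties":{"hand":{"type":"number"},"x":{"type":"number"},"y":{"type":"number"},"z":{"type":"number"},"ax":{"type":"number"},"ay":{"type":"number"},"az":{"type":"number"}}}},"newtons":{"type":"number"}},"required":["targets"]}

```bash
mkdir -p pics; ls; python3 - <<'E'
from plant import *
import cv2,numpy as np
s=read_state();print({k:np.round(v,3) for k,v in s.items()})
for n in("scene","top"):
    p,d=read_camera(n);cv2.imwrite(f"pics/{n}0.png",p);np.savez(f"{n}0.npz",p=p,d=d);print(camera_params(n), (d>0).mean())
E
```

```text
pics
{'t': np.float64(0.0), 'q': array([ 1.096,  0.131,  1.489, -0.   ,  1.523, -0.085]), 'dq': array([ 0.001, -0.   , -0.001, -0.   ,  0.001,  0.001]), 'joint_torque': array([ 2.0000e-03, -5.5983e+01, -4.9177e+01,  7.7000e-02,  3.5000e-02,
       -0.0000e+00]), 'tool_pos': array([0.228, 0.555, 0.404]), 'orientation': array([-6.080e-01, -3.082e+00,  3.000e-03]), 'force': array([0.225, 0.26 , 0.546]), 'wrist_torque': array([ 0.023,  0.032, -0.014]), 'gripper_force': np.float64(0.0), 'opening': np.float64(0.093)}
{'fx': 501.29479212497233, 'fy': 501.29479212497233, 'cx': 318.4686261649472, 'cy': 236.20166405843352, 'position': array([ 1.21308678, -0.2012818 ,  0.78635743]), 'rotation': array([0.68523698, 0.48690775, 1.12675241])} 0.995986328125
{'fx': 569.6120009586118, 'fy': 569.6120009586118, 'cx': 322.632501053922, 'cy': 229.5508958512042, 'position': array([0.2683393 , 0.02794482, 1.42217996]), 'rotation': array([ 0.17222431, -0.15990199, -1.52336433])} 0.9960221354166666
```

View pics/scene0.png

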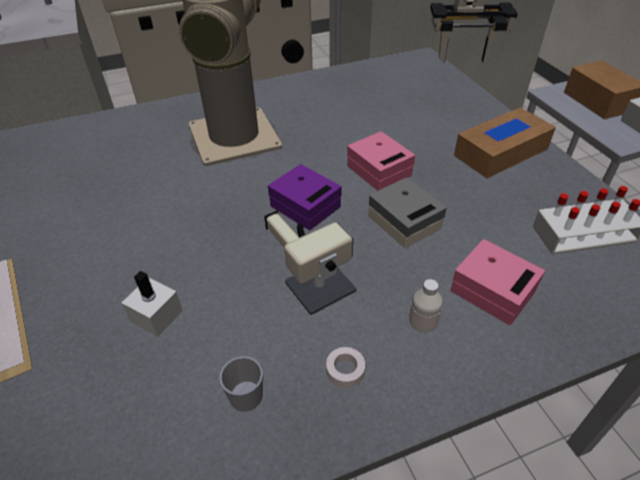

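View pics/top0.png

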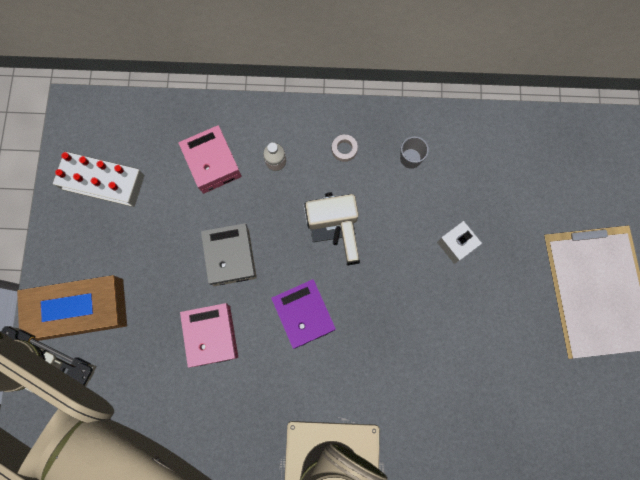

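The scene view shows the stylus in its holder at about (148,290), the scanner at (310,250) and the grey hub at (407,208). In the top view the grip is at (350,242), the trigger at (337,236), the hub at (228,255) with its aperture at (223,265), and the holder at (461,241).

```bash
cat > h.py <<'E'
import numpy as np,cv2
from scipy.spatial.transform import Rotation as R
from plant import *
def cloud(n,d):
    c=camera_params(n);v,u=np.mgrid[:480,:640]
    P=np.stack([(u-c['cx'])/c['fx']*d,-(v-c['cy'])/c['fy']*d,-d],-1)
    return P@R.from_rotvec(c['rotation']).as_matrix().T+c['position']
def ray(n,uv,z):
    c=camera_params(n);uv=np.atleast_2d(uv).astype(float)
    r=np.stack([(uv[:,0]-c['cx'])/c['fx'],-(uv[:,1]-c['cy'])/c['fy'],-np.ones(len(uv))],-1)@R.from_rotvec(c['rotation']).as_matrix().T
    return c['position']+r*((z-c['position'][2])/r[:,2])[:,None]
def rect(xy):
    return cv2.minAreaRect(xy.astype(np.float32)*1000)
E
python3 - <<'E'
from h import *
np.set_printoptions(precision=4,suppress=True)
f=np.load('top0.npz');p,d=f['p'],f['d'];W=cloud('top',d)
g=np.load('scene0.npz');W2=cloud('scene',g['d'])
def reg(W,x0,x1,y0,y1,a,b):
    m=np.zeros(W.shape[:2],bool);m[y0:y1,x0:x1]=1
    return m&(W[...,2]>a)&(W[...,2]<b)
print('table z',np.median(W[280:300,380:440,2]),np.median(W2[400:420,100:180,2]))
for nm,r in dict(hub=(195,262,215,292,.058,.072),holder=(435,488,215,268,.052,.068),head=(300,362,188,232,.122,.14),grip=(338,364,220,270,.105,.13),trig=(325,345,222,250,.09,.118),handle=(445,480,220,255,.1,.14)).items():
    m=reg(W,*r);print('top',nm,m.sum(),rect(W[m][:,:2]),np.median(W[m],0))
for nm,r in dict(hub=(365,450,170,250,.058,.072),holder=(115,185,270,335,.052,.068),head=(280,360,220,285,.122,.14),grip=(262,305,205,255,.105,.13),handle=(130,160,265,295,.1,.14)).items():
    m=reg(W2,*r);print('scene',nm,m.sum(),rect(W2[m][:,:2]),np.median(W2[m],0))
q=lambda p,x,y,s,k:cv2.resize(p[y:y+s,x:x+s],(k,k),interpolation=cv2.INTER_CUBIC)
t=f['p'];s=g['p']
cv2.imwrite('pics/crop.png',np.vstack([np.hstack([q(t,192,212,80,266),q(t,300,185,90,266),q(t,430,210,60,266)]),np.hstack([q(s,362,165,90,266),q(s,258,200,100,266),q(s,110,262,75,266)])]))
E
```

```text
table z 0.0005033209833645858 0.0010413854312268933
top hub 2382 ((495.1761779785156, 274.3692932128906), (132.94723510742188, 110.77017211914062), 12.742082595825195) [0.4939 0.273  0.0657]
top holder 720 ((549.9164428710938, -292.9127502441406), (69.77722930908203, 72.6469955444336), 39.009796142578125) [ 0.5464 -0.2885  0.0602]
top head 1280 ((585.1633911132812, 25.633766174316406), (88.26185607910156, 123.87327575683594), 9.422601699829102) [0.5954 0.0271 0.1304]
top grip 554 ((525.234619140625, -15.276420593261719), (102.73446655273438, 42.45454406738281), 8.245465278625488) [ 0.5273 -0.0183  0.1169]
top trig 201 ((539.8226318359375, 12.182735443115234), (61.233673095703125, 43.27289962768555), 11.576692581176758) [0.5489 0.0103 0.1115]
top handle 78 ((549.6442260742188, -292.5091552734375), (17.842037200927734, 20.09702491760254), 38.72651672363281) [ 0.5487 -0.2903  0.12  ]
scene hub 2176 ((466.27227783203125, 266.05157470703125), (201.0255126953125, 115.07544708251953), 13.81075668334961) [0.504  0.2707 0.0662]
scene holder 1064 ((553.3410034179688, -293.15576171875), (73.42225646972656, 72.62010192871094), 38.002986907958984) [ 0.5623 -0.2912  0.0607]
scene head 1619 ((601.8429565429688, 27.805736541748047), (61.1773796081543, 124.04586791992188), 11.795145034790039) [0.608  0.0225 0.1316]
scene grip 664 ((544.0890502929688, -9.315792083740234), (137.88955688476562, 61.80107879638672), 3.697427272796631) [ 0.5325 -0.0225  0.1171]
scene handle 188 ((553.1349487304688, -293.5046081542969), (19.721038818359375, 19.567914962768555), 44.78811264038086) [ 0.5572 -0.2922  0.117 ]
```

View pics/crop.png

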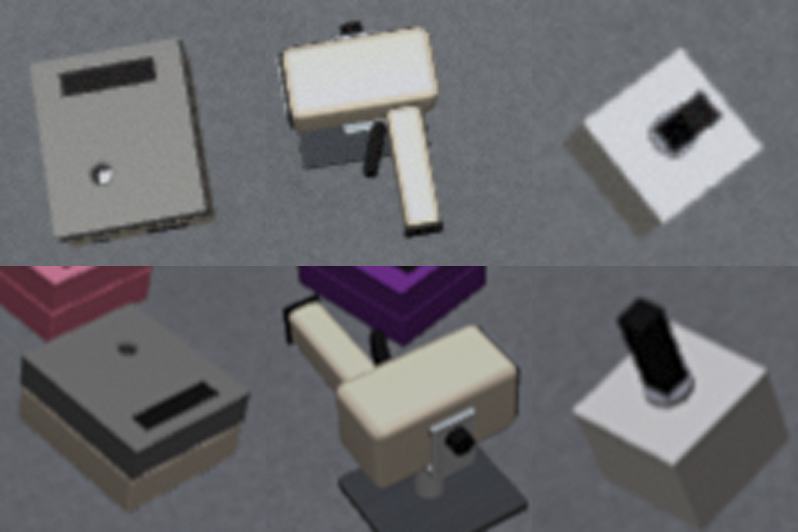

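Crops, left to right: grey hub with the white button visible through its aperture, scanner with grip and black trigger, holder with the black-handled stylus. I'll refine the grip, trigger, hub and stylus measurements.

```bash
python3 - <<'E'
from h import *
np.set_printoptions(precision=4,suppress=True)
f=np.load('top0.npz');p=f['p'];g=np.load('scene0.npz');s=g['p']
def blob(n,img,r,fn,z,lab):
    x0,x1,y0,y1=r;sub=img[y0:y1,x0:x1].astype(int);m=fn(sub).astype(np.uint8)
    c=max(cv2.findContours(m,0,cv2.CHAIN_APPROX_NONE)[0],key=cv2.contourArea)[:,0]+[x0,y0]
    print(n,lab,len(c),rect(ray(n,c,z)[:,:2]))
V=lambda a:a.max(-1)
blob('top',p,(338,366,226,261),lambda a:V(a)>150,.117,'grip')
blob('top',p,(300,362,188,224),lambda a:V(a)>150,.131,'head')
blob('top',p,(330,344,224,248),lambda a:V(a)<45,.112,'trig')
blob('top',p,(205,245,228,245),lambda a:V(a)<65,.065,'strip')
blob('top',p,(216,230,258,272),lambda a:(V(a)<80)|(V(a)>145),.065,'apert')
blob('scene',s,(398,413,187,199),lambda a:V(a)<75,.065,'apert')
blob('scene',s,(405,440,200,225),lambda a:V(a)<45,.065,'strip')
blob('top',p,(435,488,215,262),lambda a:V(a)>165,.060,'holder')
print(p[258:272,216:230].max(-1));print(s[187:199,398:413].max(-1))
E
```

```text
top grip 86 ((521.677490234375, -20.08008575439453), (83.23829650878906, 25.74262046813965), 11.23074722290039)
top head 136 ((597.7805786132812, 25.867938995361328), (59.7186164855957, 116.12625885009766), 11.535362243652344)
top trig 38 ((538.2628173828125, 12.043600082397461), (11.978811264038086, 42.290985107421875), 80.96546173095703)
top strip 62 ((538.60546875, 284.1646423339844), (15.878902435302734, 67.41773223876953), 12.909570693969727)
top apert 17 ((466.5302429199219, 282.21575927734375), (9.726018905639648, 12.2291259765625), 2.349946975708008)
scene apert 13 ((468.41607666015625, 284.05609130859375), (11.128171920776367, 10.803607940673828), 61.95845413208008)
scene strip 53 ((538.2486572265625, 286.2406005859375), (14.633328437805176, 66.39276123046875), 12.10421371459961)
top holder 87 ((550.0830078125, -293.8849182128906), (69.72888946533203, 69.94271087646484), 38.88343811035156)
[[143 139 141 144 143 141 143 140 143 144 143 143 141 144]
 [145 142 142 141 143 144 137 141 141 146 143 141 143 144]
 [142 141 144 139 142 133 125 129 136 138 142 141 142 145]
 [141 142 1
[... 695 characters left out ...]
5 105]
 [105 105 106 105 105 105 105 106 106 105 105 105 104 104 104]
 [104 106 105 104 104 103 103 103 104 104 106 104 107 105 105]
 [104 105 105 102  99  95  94  96  98 100 103 104 106 105 105]
 [105 106 104  96  83  78  74  75  80  87  96 104 105 105 105]
 [104 105 104  93  65  49  49  51  54  68  86 102 106 106 105]
 [105 106 105  93  64  46  44  42  42  55  85 102 105 104 105]
 [106 105 105 101  84  68  61  59  57  69  93 103 105 105 105]
 [105 105 106 107 101  94  88  87  86  93 104 105 106 104 104]
 [104 106 105 105 107 104 105 103 102 105 105 106 105 105 104]
 [104 107 104 104 105 105 105 106 106 104 105 104 105 105 106]
 [105 104 106 104 105 106 106 104 105 105 105 105 105 105 105]]
```

```bash
cat >> h.py <<'E'
def delta(pos,phi):
    "shift and turn in tool axes to TCP pos, tool down with tool y at phi (deg)"
    s=read_state();T=R.from_rotvec(s['orientation']);a=np.radians(phi)
    y=np.array([np.cos(a),np.sin(a),0]);z=np.array([0,0,-1.]);G=R.from_matrix(np.stack([np.cross(y,z),y,z],1))
    print('shift',np.round(T.inv().apply(np.array(pos)-s['tool_pos']),4),'turn',np.round((T.inv()*G).as_rotvec(),4),'t',s['t'],'pos',np.round(s['tool_pos'],4),'F',np.round(s['force'],2),'open',round(float(s['opening']),4),'gf',s['gripper_force'])
E
python3 -c "
from h import *
delta((.5316,-.0109,.405),101.4)"
```

```text
shift [-0.4959 -0.4079 -0.0006] turn [-0.0015 -0.0006 -0.5888] t 0.1 pos [0.2279 0.5548 0.4038] F [-0.02  0.04 -0.59] open 0.093 gf 0.0
```

Request:
carry_out(
  targets=[
    {"x":-0.045,"y":-0.037,"az":-0.06,"hand":100},
    {"x":-0.09,"y":-0.074,"az":-0.12,"hand":100},
    {"x":-0.135,"y":-0.111,"az":-0.18,"hand":100},
    {"x":-0.18,"y":-0.148,"az":-0.24,"hand":100},
    {"x":-0.225,"y":-0.185,"az":-0.3,"hand":100},
    {"x":-0.27,"y":-0.222,"az":-0.35,"hand":100},
    {"x":-0.315,"y":-0.259,"az":-0.41,"hand":100},
    {"x":-0.36,"y":-0.296,"az":-0.46,"hand":100},
  ],
  newtons=20,
)

```text
schema error: expected keys hand, x, y, z, ax, ay, az
```

```bash
python3 -c "
from h import *
delta((.5316,-.0109,.405),101.4)"
```

```text
shift [-0.4959 -0.4079 -0.0006] turn [-0.0015 -0.0006 -0.5888] t 0.1 pos [0.2279 0.5548 0.4038] F [-0.02  0.04 -0.59] open 0.093 gf 0.0
```

Request:
carry_out(
  targets=[
    {"x":-0.04,"y":-0.033,"z":0,"ax":0,"ay":0,"az":-0.06,"hand":100},
    {"x":-0.085,"y":-0.07,"z":0,"ax":0,"ay":0,"az":-0.12,"hand":100},
    {"x":-0.13,"y":-0.107,"z":0,"ax":0,"ay":0,"az":-0.18,"hand":100},
    {"x":-0.175,"y":-0.144,"z":0,"ax":0,"ay":0,"az":-0.24,"hand":100},
    {"x":-0.22,"y":-0.181,"z":0,"ax":0,"ay":0,"az":-0.3,"hand":100},
    {"x":-0.265,"y":-0.218,"z":0,"ax":0,"ay":0,"az":-0.36,"hand":100},
    {"x":-0.31,"y":-0.255,"z":0,"ax":0,"ay":0,"az":-0.42,"hand":100},
    {"x":-0.35,"y":-0.288,"z":0,"ax":0,"ay":0,"az":-0.48,"hand":100},
  ],
  newtons=20,
)

```text
t: 1.1
tool_pos: [0.4428, 0.1537, 0.4045]
orientation: [0.144, -3.138, 0.0]
force: [0.1, 0.1, 0.4]
opening: 0.0929
gripper_force: 0.0
```

```bash
python3 -c "
from h import *
delta((.5316,-.0109,.405),101.4)"
```

```text
shift [-0.0734 -0.172  -0.0005] turn [-0.000e+00 -1.000e-04 -1.072e-01] t 1.1 pos [0.4428 0.1537 0.4045] F [0.15 0.06 0.44] open 0.0929 gf 0.0
```

Request:
carry_out(
  targets=[
    {"x":-0.02,"y":-0.045,"z":0,"ax":0,"ay":0,"az":-0.03,"hand":100},
    {"x":-0.04,"y":-0.09,"z":0,"ax":0,"ay":0,"az":-0.06,"hand":100},
    {"x":-0.06,"y":-0.135,"z":0,"ax":0,"ay":0,"az":-0.09,"hand":100},
    {"x":-0.0725,"y":-0.17,"z":0.02,"ax":0,"ay":0,"az":-0.107,"hand":100},
    {"x":-0.0725,"y":-0.17,"z":0.06,"ax":0,"ay":0,"az":-0.107,"hand":100},
    {"x":-0.0725,"y":-0.17,"z":0.06,"ax":0,"ay":0,"az":-0.107,"hand":100},
    {"x":-0.0725,"y":-0.17,"z":0.06,"ax":0,"ay":0,"az":-0.107,"hand":100},
  ],
)

```text
t: 1.98
tool_pos: [0.5299, -0.0068, 0.3457]
orientation: [-0.31, 3.126, 0.0]
force: [-0.5, 0.4, 0.9]
opening: 0.0927
gripper_force: 0.0
```

```bash
python3 - <<'E'
from h import *
delta((.5316,-.0109,.267),101.4)
a,_=read_camera('top');b,_=read_camera('scene')
q=lambda p,x,y,k:cv2.resize(p[y:y+120,x:x+120],(k,k),interpolation=cv2.INTER_CUBIC)
cv2.imwrite('pics/n1.png',np.hstack([q(a,280,180,400),q(b,240,170,400)]))
E
```

```text
shift [-0.0008 -0.0043  0.0787] turn [-0.      0.0004 -0.0013] t 1.975 pos [ 0.5299 -0.0068  0.3457] F [-0.46  0.44  0.86] open 0.0927 gf 0.0
```

View pics/n1.png

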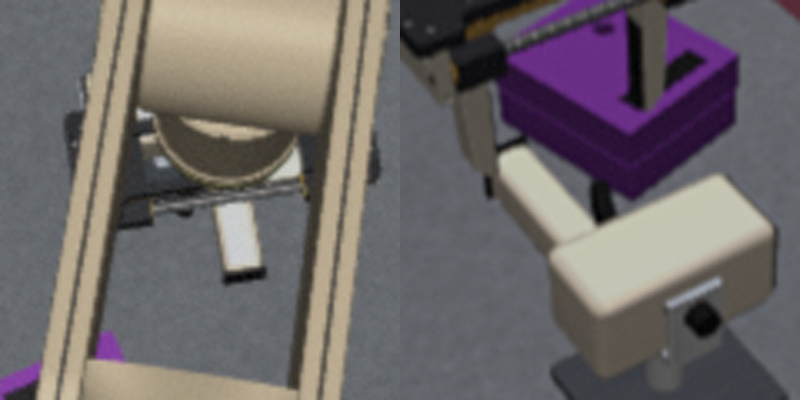

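Fingers straddle the grip (grip at about (525,165) in the right half, fingers at (485,185) and (650,100)). Now to lower, correcting 4 mm sideways.

Request:
carry_out(
  targets=[
    {"x":-0.001,"y":-0.004,"z":0.02,"ax":0,"ay":0,"az":0,"hand":100},
    {"x":-0.001,"y":-0.004,"z":0.045,"ax":0,"ay":0,"az":0,"hand":100},
    {"x":-0.001,"y":-0.004,"z":0.07,"ax":0,"ay":0,"az":0,"hand":100},
    {"x":-0.001,"y":-0.004,"z":0.078,"ax":0,"ay":0,"az":0,"hand":100},
    {"x":-0.001,"y":-0.004,"z":0.078,"ax":0,"ay":0,"az":0,"hand":70},
    {"x":-0.001,"y":-0.004,"z":0.078,"ax":0,"ay":0,"az":0,"hand":70},
    {"x":-0.001,"y":-0.004,"z":0.078,"ax":0,"ay":0,"az":0,"hand":70},
  ],
)

```text
t: 2.95
tool_pos: [0.5321, -0.0109, 0.268]
orientation: [-0.309, 3.124, -0.001]
force: [0.2, 0.1, -0.2]
opening: 0.0682
gripper_force: 0.0
```

Request:
carry_out(
  targets=[
    {"x":0,"y":0,"z":0,"ax":0,"ay":0,"az":0,"hand":30},
    {"x":0,"y":0,"z":0,"ax":0,"ay":0,"az":0,"hand":30},
    {"x":0,"y":0,"z":0,"ax":0,"ay":0,"az":0,"hand":30},
    {"x":0,"y":0,"z":0,"ax":0,"ay":0,"az":0,"hand":30},
    {"x":0,"y":0,"z":0,"ax":0,"ay":0,"az":0,"hand":30},
    {"x":0,"y":0,"z":0,"ax":0,"ay":0,"az":0,"hand":30},
  ],
)

```text
t: 3.7
tool_pos: [0.5316, -0.0128, 0.2665]
orientation: [0.308, -3.126, 0.006]
force: [-0.1, -11.3, -2.2]
opening: 0.0417
gripper_force: 20.0
```

```bash
python3 -c "
from h import *
delta((.5316,-.0109,.267),101.4)"
```

```text
shift [-0.0004  0.0019 -0.0005] turn [-0.004  -0.0007 -0.0025] t 3.7 pos [ 0.5316 -0.0128  0.2665] F [ -0.11 -11.33  -2.2 ] open 0.0417 gf 20.009644478559494
```

Request:
carry_out(
  targets=[
    {"x":0,"y":-0.003,"z":0,"ax":0,"ay":0,"az":0,"hand":30},
    {"x":0,"y":-0.003,"z":0,"ax":0,"ay":0,"az":0,"hand":30},
    {"x":0,"y":-0.003,"z":0,"ax":0,"ay":0,"az":0,"hand":30},
  ],
  newtons=30,
)

```text
t: 4.08
tool_pos: [0.5318, -0.0138, 0.2666]
orientation: [0.31, -3.125, -0.0]
force: [-5.3, 1.2, 2.3]
opening: 0.0408
gripper_force: 30.0
```

```bash
python3 -c "
from h import *
delta((.5316,-.0109,.267),101.4)"
```

```text
shift [-0.0003  0.0028 -0.0004] turn [ 0.0001 -0.0012 -0.0014] t 4.075 pos [ 0.5318 -0.0138  0.2666] F [-5.26  1.24  2.25] open 0.0408 gf 30.00970870256424
```

Request:
carry_out(
  targets=[
    {"x":0,"y":0.003,"z":0,"ax":0,"ay":0,"az":0,"hand":100},
    {"x":0,"y":0.003,"z":0,"ax":0,"ay":0,"az":0,"hand":100},
    {"x":0,"y":0.003,"z":0,"ax":0,"ay":0,"az":0,"hand":100},
    {"x":0,"y":0.003,"z":0,"ax":0,"ay":0,"az":0,"hand":100},
    {"x":0,"y":0.003,"z":-0.03,"ax":0,"ay":0,"az":0,"hand":100},
    {"x":0,"y":0.003,"z":-0.07,"ax":0,"ay":0,"az":0,"hand":100},
    {"x":0,"y":0.003,"z":-0.1,"ax":0,"ay":0,"az":0,"hand":100},
    {"x":0,"y":0.003,"z":-0.1,"ax":0,"ay":0,"az":0,"hand":100},
  ],
  newtons=20,
)

```text
t: 5.08
tool_pos: [0.5325, -0.0111, 0.3699]
orientation: [-0.309, 3.121, -0.002]
force: [0.5, -0.2, 0.2]
opening: 0.0929
gripper_force: 0.0
```

```bash
python3 - <<'E'
from h import *
delta((.551,-.2945,.365),39)
b,_=read_camera('scene');a,_=read_camera('top')
q=lambda p,x,y,k:cv2.resize(p[y:y+100,x:x+100],(k,k),interpolation=cv2.INTER_CUBIC)
cv2.imwrite('pics/n2.png',np.hstack([q(a,290,180,400),q(b,250,180,400)]))
E
```

```text
shift [ 0.0374 -0.2815  0.0053] turn [0.0011 0.006  1.0872] t 5.075 pos [ 0.5325 -0.0111  0.3699] F [ 0.45 -0.19  0.23] open 0.0929 gf 0.0
```

View pics/n2.png

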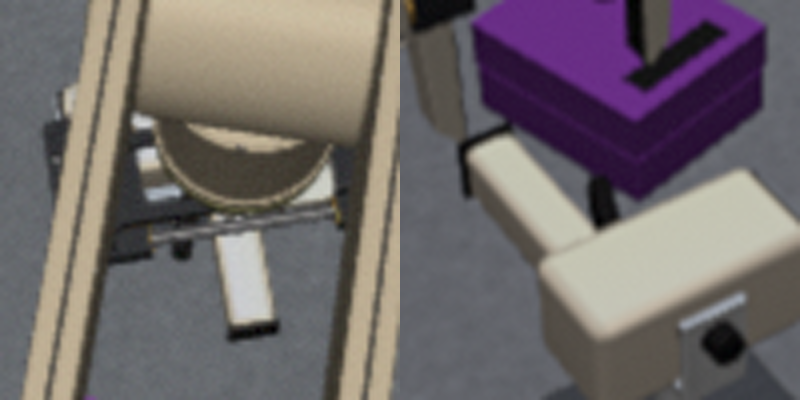

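The trigger (600,200 in the right half) stands out again, so it sprang back. On to the stylus.

Request:
carry_out(
  targets=[
    {"x":0.005,"y":-0.04,"z":0,"ax":0,"ay":0,"az":0.13,"hand":100},
    {"x":0.01,"y":-0.08,"z":0,"ax":0,"ay":0,"az":0.28,"hand":100},
    {"x":0.016,"y":-0.12,"z":0,"ax":0,"ay":0,"az":0.43,"hand":100},
    {"x":0.021,"y":-0.16,"z":0,"ax":0,"ay":0,"az":0.58,"hand":100},
    {"x":0.026,"y":-0.2,"z":0,"ax":0,"ay":0,"az":0.73,"hand":100},
    {"x":0.032,"y":-0.24,"z":0.005,"ax":0,"ay":0,"az":0.88,"hand":100},
    {"x":0.0374,"y":-0.281,"z":0.005,"ax":0,"ay":0,"az":1.02,"hand":100},
    {"x":0.0374,"y":-0.281,"z":0.005,"ax":0,"ay":0,"az":1.085,"hand":100},
  ],
)

```text
t: 6.18
tool_pos: [0.549, -0.2964, 0.3587]
orientation: [-1.357, -2.829, 0.0]
force: [0.8, 0.7, -0.2]
opening: 0.0932
gripper_force: 0.0
```

Request:
carry_out(
  targets=[
    {"x":0,"y":0,"z":0,"ax":0,"ay":0,"az":0,"hand":60},
    {"x":0,"y":0,"z":0,"ax":0,"ay":0,"az":0,"hand":60},
    {"x":0,"y":0,"z":0,"ax":0,"ay":0,"az":0,"hand":60},
  ],
)

```text
t: 6.55
tool_pos: [0.55, -0.2932, 0.3614]
orientation: [-1.347, -2.838, -0.0]
force: [0.1, 0.4, 0.9]
opening: 0.0674
gripper_force: 0.0
```

```bash
python3 - <<'E'
from h import *
delta((.551,-.2945,.2605),39)
b,_=read_camera('scene');a,_=read_camera('top')
q=lambda p,x,y,k:cv2.resize(p[y:y+100,x:x+100],(k,k),interpolation=cv2.INTER_CUBIC)
cv2.imwrite('pics/n3.png',np.hstack([q(a,410,190,400),q(b,95,220,400)]))
E
```

```text
shift [-0.0017 -0.      0.1009] turn [-0.0002 -0.0005  0.004 ] t 6.55 pos [ 0.55   -0.2932  0.3614] F [0.14 0.36 0.87] open 0.0674 gf 0.0
```

View pics/n3.png

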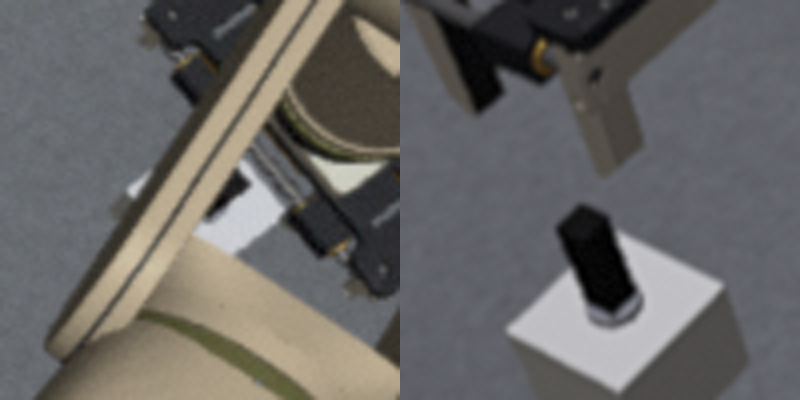

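Request:
carry_out(
  targets=[
    {"x":-0.0015,"y":0,"z":0.03,"ax":0,"ay":0,"az":0,"hand":60},
    {"x":-0.0015,"y":0,"z":0.06,"ax":0,"ay":0,"az":0,"hand":60},
    {"x":-0.0015,"y":0,"z":0.085,"ax":0,"ay":0,"az":0,"hand":60},
    {"x":-0.0015,"y":0,"z":0.1005,"ax":0,"ay":0,"az":0,"hand":60},
    {"x":-0.0015,"y":0,"z":0.1005,"ax":0,"ay":0,"az":0,"hand":40},
    {"x":-0.0015,"y":0,"z":0.1005,"ax":0,"ay":0,"az":0,"hand":30},
    {"x":-0.0015,"y":0,"z":0.1005,"ax":0,"ay":0,"az":0,"hand":5},
    {"x":-0.0015,"y":0,"z":0.1005,"ax":0,"ay":0,"az":0,"hand":5},
  ],
  newtons=15,
)

```text
t: 7.65
tool_pos: [0.5512, -0.2951, 0.2622]
orientation: [1.349, 2.836, -0.0]
force: [-0.3, 0.5, -1.1]
opening: 0.0204
gripper_force: 0.0
```

Request:
carry_out(
  targets=[
    {"x":0,"y":0,"z":0,"ax":0,"ay":0,"az":0,"hand":5},
    {"x":0,"y":0,"z":0,"ax":0,"ay":0,"az":0,"hand":5},
  ],
  newtons=30,
)

```text
t: 7.9
tool_pos: [0.5512, -0.2951, 0.2621]
orientation: [1.349, 2.836, -0.0]
force: [-0.5, 0.6, 5.3]
opening: 0.0176
gripper_force: 30.0
```

```bash
python3 -c "
from h import *
delta((.551,-.2945,.2605),39)"
```

```text
shift [0.0006 0.0003 0.0016] turn [0.0004 0.0012 0.0023] t 7.9 pos [ 0.5512 -0.2951  0.2621] F [-0.54  0.59  5.29] open 0.0176 gf 30.000933408737183
```

Request:
carry_out(
  targets=[
    {"x":0,"y":0,"z":-0.015,"ax":0,"ay":0,"az":0,"hand":5},
    {"x":0,"y":0,"z":-0.035,"ax":0,"ay":0,"az":0,"hand":5},
    {"x":0,"y":0,"z":-0.06,"ax":0,"ay":0,"az":0,"hand":5},
    {"x":0,"y":0,"z":-0.09,"ax":0,"ay":0,"az":0,"hand":5},
    {"x":0,"y":0,"z":-0.12,"ax":0,"ay":0,"az":0,"hand":5},
    {"x":0,"y":0,"z":-0.15,"ax":0,"ay":0,"az":0,"hand":5},
    {"x":0,"y":0,"z":-0.155,"ax":0,"ay":0,"az":0,"hand":5},
  ],
)

```text
t: 8.78
tool_pos: [0.5514, -0.2952, 0.4206]
orientation: [1.346, 2.832, -0.001]
force: [0.2, -0.3, -1.0]
opening: 0.0174
gripper_force: 30.0
```

```bash
python3 -c "
from h import *
delta((.467,.2825,.417),39)"
```

```text
shift [0.5014 0.2992 0.0012] turn [0.0019 0.0059 0.0024] t 8.775 pos [ 0.5514 -0.2952  0.4206] F [ 0.18 -0.3  -0.99] open 0.0174 gf 29.999844431877136
```

Move across in smooth steps.

Request:
carry_out(
  targets=[
    {"x":0.025,"y":0.015,"z":0,"ax":0,"ay":0,"az":0,"hand":5},
    {"x":0.06,"y":0.036,"z":0,"ax":0,"ay":0,"az":0,"hand":5},
    {"x":0.1,"y":0.06,"z":0,"ax":0,"ay":0,"az":0,"hand":5},
    {"x":0.14,"y":0.084,"z":0,"ax":0,"ay":0,"az":0,"hand":5},
    {"x":0.18,"y":0.107,"z":0,"ax":0,"ay":0,"az":0,"hand":5},
    {"x":0.22,"y":0.131,"z":0,"ax":0,"ay":0,"az":0,"hand":5},
    {"x":0.26,"y":0.155,"z":0,"ax":0,"ay":0,"az":0,"hand":5},
    {"x":0.295,"y":0.176,"z":0,"ax":0,"ay":0,"az":0,"hand":5},
  ],
)

```text
t: 9.78
tool_pos: [0.5005, 0.0465, 0.4155]
orientation: [-1.348, -2.837, 0.0]
force: [0.4, -0.3, 0.7]
opening: 0.018
gripper_force: 30.0
```

Request:
carry_out(
  targets=[
    {"x":0.035,"y":0.021,"z":0,"ax":0,"ay":0,"az":0,"hand":5},
    {"x":0.07,"y":0.042,"z":0,"ax":0,"ay":0,"az":0,"hand":5},
    {"x":0.105,"y":0.063,"z":0,"ax":0,"ay":0,"az":0,"hand":5},
    {"x":0.14,"y":0.083,"z":0,"ax":0,"ay":0,"az":0,"hand":5},
    {"x":0.175,"y":0.104,"z":0,"ax":0,"ay":0,"az":0,"hand":5},
    {"x":0.2,"y":0.119,"z":0,"ax":0,"ay":0,"az":0,"hand":5},
    {"x":0.2064,"y":0.1232,"z":0,"ax":0,"ay":0,"az":0,"hand":5},
    {"x":0.2064,"y":0.1232,"z":0,"ax":0,"ay":0,"az":0,"hand":5},
  ],
)

```text
t: 10.78
tool_pos: [0.4664, 0.2827, 0.4156]
orientation: [-1.348, -2.837, 0.002]
force: [-0.1, 0.1, -0.3]
opening: 0.0176
gripper_force: 30.0
```

```bash
python3 -c "
from h import *
delta((.467,.2825,.34),39)"
```

```text
shift [-0.0005  0.0004  0.0756] turn [-0.0012  0.0001  0.0031] t 10.775 pos [0.4664 0.2827 0.4156] F [-0.15  0.06 -0.27] open 0.0176 gf 29.999860525131226
```

Request:
carry_out(
  targets=[
    {"x":0,"y":0,"z":0.03,"ax":0,"ay":0,"az":0,"hand":5},
    {"x":0,"y":0,"z":0.06,"ax":0,"ay":0,"az":0,"hand":5},
    {"x":0,"y":0,"z":0.085,"ax":0,"ay":0,"az":0,"hand":5},
    {"x":0,"y":0,"z":0.093,"ax":0,"ay":0,"az":0,"hand":5},
    {"x":0,"y":0,"z":0.093,"ax":0,"ay":0,"az":0,"hand":5},
    {"x":0,"y":0,"z":0.093,"ax":0,"ay":0,"az":0,"hand":5},
  ],
)

```text
t: 11.52
tool_pos: [0.4671, 0.2827, 0.3247]
orientation: [1.349, 2.836, 0.002]
force: [0.4, 0.0, -0.8]
opening: 0.0176
gripper_force: 30.0
```

```bash
python3 - <<'E'
from h import *
delta((.467,.2825,.322),39)
b,_=read_camera('scene');a,_=read_camera('top');np.savez('n4.npz',a=a,b=b)
q=lambda p,x,y,s,k:cv2.resize(p[y:y+s,x:x+s],(k,k),interpolation=cv2.INTER_CUBIC)
cv2.imwrite('pics/n4.png',np.hstack([q(a,170,200,120,400),q(b,370,150,80,400)]))
E
```

```text
shift [-0.0001 -0.0002  0.0027] turn [0.002  0.0005 0.0019] t 11.525 pos [0.4671 0.2827 0.3247] F [ 0.44  0.02 -0.81] open 0.0176 gf 29.99986857175827
```

View pics/n4.png

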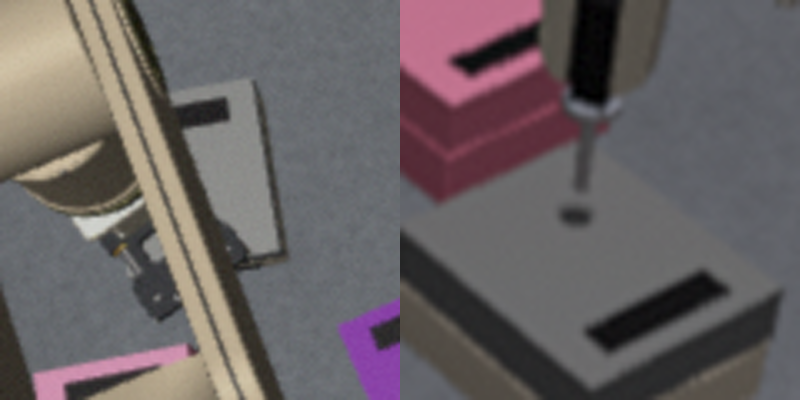

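The right half shows the upright stylus with its tip at (581,190) over the aperture at (575,215), as scaled crop pixels. I'll compare shaft and aperture in the same camera.

```bash
python3 - <<'E'
from h import *
np.set_printoptions(precision=4,suppress=True)
b=np.load('n4.npz')['b'];m=b.max(-1).astype(int)
print(m[172:198,400:414])
z0=.0777
for uv in((406.2,187.5),(406.2,188.5)):print('tip by scene',ray('scene',uv,z0))
# axis: known world line projected
c=camera_params('scene');Rm=R.from_rotvec(c['rotation'])
for P in((.4671,.2827,.0777),(.4671,.2827,.12),(.4671,.2827,.065)):
    q=Rm.inv().apply(np.array(P)-c['position']);print('proj',P,c['cx']+c['fx']*q[0]/-q[2],c['cy']+c['fy']*q[1]/q[2])
E
```

```text
[[111  97  80  71  85 108 119 121 120  99  87 112 110  90]
 [ 94  91  87  79  71  74  82  89  95  88  77  81  85  89]
 [ 91  92  92  90  83  77  69  68  73  76  78  79  89 100]
 [ 92  93  92  93  92  87  70  65  71  81  89  90  96 103]
 [ 92  92  92  93  92  87  70  68  71  83  93  92 102 104]
 [ 92  92  92  93  95  86  68  68  72  86 101 103 102 104]
 [ 91  93  95  98  98  86  71  69  79 100 107 107 103 102]
 [ 94  98 101 103 103  86  70  70  80 102 106 106 104 104]
 [101 105 106 107 104  80  67  69  84 104 106 105 104 104]
 [106 108 109 108 103  75  65  72  89 104 108 106 104 104]
 [107 107 109 109 103  77  66  74  94 106 108 107 107 105]
 [107 107 107 108 102  76  67  75  95 106 108 107 108 107]
 [107 107 108 109 102  74  66  74  97 108 107 107 108 107]
 [107 107 108 106  97  71  65  79 103 108 108 107 106 107]
 [107 107 107 105  91  70  67  81 104 108 107 106 108 106]
 [107 107 108 106  95  75  73  84 103 107 107 107 107 106]
 [106 108 108 109 104  91  89  94 105 108 107 106 106 107]
 [107 107 107 106 105 104 104 105 107 109 106 107 108 107]
 [107 105 101  97  97  96 100 103 105 107 107 107 108 108]
 [106  98  85  79  77  76  82  87  98 106 108 107 106 106]
 [106  93  68  53  50  51  55  68  87 103 107 107 107 107]
 [107  94  66  46  45  44  44  58  87 103 107 108 106 107]
 [108 103  86  69  61  60  60  70  95 105 107 107 107 106]
 [107 108 103  96  88  88  88  96 105 108 107 108 107 106]
 [107 108 108 106 105 106 106 106 108 107 107 107 108 107]
 [107 107 108 108 108 108 108 107 107 107 106 107 106 107]]
tip by scene [[0.4673 0.2874 0.0777]]
tip by scene [[0.4705 0.2857 0.0777]]
proj (0.4671, 0.2827, 0.0777) 404.2790200127638 187.94079407373292
proj (0.4671, 0.2827, 0.12) 406.32670459796725 172.70564375473188
proj (0.4671, 0.2827, 0.065) 403.6853115173407 192.35809458905587
```

Request:
carry_out(
  targets=[
    {"x":-0.0037,"y":-0.0005,"z":0,"ax":0,"ay":0,"az":0,"hand":5},
    {"x":-0.0037,"y":-0.0005,"z":0.004,"ax":0,"ay":0,"az":0,"hand":5},
    {"x":-0.0037,"y":-0.0005,"z":0.008,"ax":0,"ay":0,"az":0,"hand":5},
    {"x":-0.0037,"y":-0.0005,"z":0.008,"ax":0,"ay":0,"az":0,"hand":5},
    {"x":-0.0037,"y":-0.0005,"z":0.008,"ax":0,"ay":0,"az":0,"hand":5},
  ],
)

```text
t: 12.25
tool_pos: [0.4684, 0.2797, 0.3151]
orientation: [-1.349, -2.837, 0.0]
force: [0.4, -0.7, 0.0]
opening: 0.0177
gripper_force: 30.0
```

```bash
python3 - <<'E'
from h import *
delta((.469,.2795,.315),39)
b=np.mean([read_camera('scene')[0].astype(float) for _ in range(3)],0).astype(np.uint8)
print(b.max(-1)[178:198,398:412].astype(int))
cv2.imwrite('pics/n5.png',cv2.resize(b[165:205,385:425],(500,500),interpolation=cv2.INTER_CUBIC))
E
```

```text
shift [-0.0005  0.0003  0.0001] turn [-0.0002 -0.0001  0.0024] t 12.25 pos [0.4684 0.2797 0.3151] F [ 0.43 -0.7   0.04] open 0.0177 gf 29.999738037586212
[[ 92  92  92  89  86  81  74  72  73  77  81  83  85  92]
 [ 92  92  95  98 100  97  82  68  69  77  91  99 102 104]
 [ 94  97 100 105 108 102  80  67  70  83 103 107 105 105]
 [101 105 106 108 109 103  77  67  73  89 105 108 106 106]
 [106 108 107 108 109 103  76  66  74  93 106 107 107 106]
 [107 107 107 107 107 101  75  67  74  93 106 107 107 107]
 [107 107 106 107 107  97  72  66  76  97 107 107 106 106]
 [106 106 107 107 105  91  70  67  79 102 108 107 106 106]
 [106 107 106 108 104  89  70  68  80 104 108 107 107 106]
 [106 107 107 108 104  85  68  69  82 103 108 107 107 106]
 [107 106 106 108 103  82  68  69  84 104 108 107 107 106]
 [106 107 107 108 102  78  66  72  88 106 108 107 106 106]
 [107 107 106 106  98  77  68  72  86 101 105 107 106 107]
 [107 107 106  98  84  69  65  65  73  88  98 105 107 107]
 [107 107 106  93  66  50  53  52  55  68  87 103 106 107]
 [107 107 107  95  65  47  46  45  43  56  87 102 107 107]
 [106 108 107 103  85  69  62  59  59  71  95 105 107 107]
 [106 106 108 108 103  95  89  87  88  96 105 107 107 106]
 [107 106 107 108 108 106 105 104 105 106 107 107 107 107]
 [106 106 107 106 107 107 108 108 107 107 106 107 107 106]]
```

View pics/n5.png

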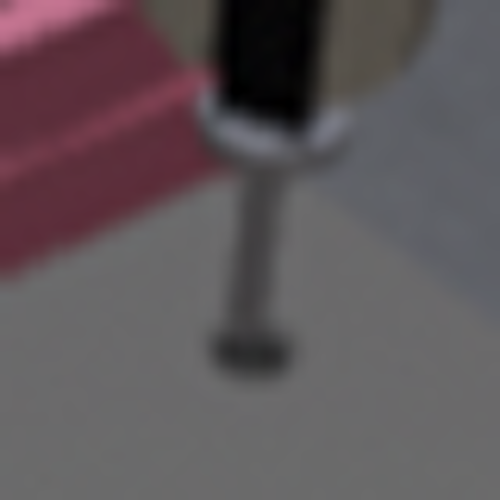

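Request:
carry_out(
  targets=[
    {"x":-0.0014,"y":0.0009,"z":0,"ax":0,"ay":0,"az":0,"hand":5},
    {"x":-0.0014,"y":0.0009,"z":0.002,"ax":0,"ay":0,"az":0,"hand":5},
    {"x":-0.0014,"y":0.0009,"z":0.004,"ax":0,"ay":0,"az":0,"hand":5},
    {"x":-0.0014,"y":0.0009,"z":0.006,"ax":0,"ay":0,"az":0,"hand":5},
    {"x":-0.0014,"y":0.0009,"z":0.006,"ax":0,"ay":0,"az":0,"hand":5},
  ],
)

```text
t: 13.02
tool_pos: [0.47, 0.2791, 0.3089]
orientation: [-1.349, -2.837, 0.001]
force: [-0.4, -0.7, -1.0]
opening: 0.018
gripper_force: 30.0
```

```bash
python3 - <<'E'
from h import *
delta((.470,.2792,.309),39)
b=np.mean([read_camera('scene')[0].astype(float) for _ in range(3)],0).astype(np.uint8)
print(b.max(-1)[184:198,398:412].astype(int))
E
```

```text
shift [ 0.0001  0.0001 -0.0001] turn [-0.0006 -0.0001  0.0023] t 13.025 pos [0.47   0.2791 0.3089] F [-0.38 -0.66 -0.98] open 0.018 gf 29.99987304210663
[[106 106 107 107 108 101  75  66  75  95 106 107 107 106]
 [106 107 107 107 107  97  73  66  75  97 107 107 107 106]
 [107 107 107 107 106  91  69  67  79 102 108 107 107 107]
 [107 106 107 108 105  89  70  68  81 103 108 106 107 106]
 [106 107 107 108 103  85  68  69  83 104 108 107 107 106]
 [107 107 107 108 102  79  68  71  85 104 108 107 107 107]
 [106 107 107 105  97  75  66  71  84 100 106 107 106 107]
 [107 107 106  98  83  68  67  70  74  87  98 106 107 107]
 [107 107 105  92  67  61  68  65  56  67  88 102 108 107]
 [106 107 106  94  67  63  68  61  46  56  86 102 107 107]
 [107 107 107 102  86  76  74  69  61  70  95 106 107 107]
 [106 107 108 107 102  96  90  88  88  95 104 107 106 107]
 [107 107 107 107 107 106 105 105 105 106 106 107 106 107]
 [106 107 107 106 107 107 107 108 107 107 107 107 107 107]]
```

Request:
carry_out(
  targets=[
    {"x":0.0004,"y":0.0011,"z":0,"ax":0,"ay":0,"az":0,"hand":5},
    {"x":0.0004,"y":0.0011,"z":0.003,"ax":0,"ay":0,"az":0,"hand":5},
    {"x":0.0004,"y":0.0011,"z":0.006,"ax":0,"ay":0,"az":0,"hand":5},
    {"x":0.0004,"y":0.0011,"z":0.009,"ax":0,"ay":0,"az":0,"hand":5},
    {"x":0.0004,"y":0.0011,"z":0.012,"ax":0,"ay":0,"az":0,"hand":5},
    {"x":0.0004,"y":0.0011,"z":0.012,"ax":0,"ay":0,"az":0,"hand":5},
    {"x":0.0004,"y":0.0011,"z":0.012,"ax":0,"ay":0,"az":0,"hand":5},
  ],
)

```text
t: 14.05
tool_pos: [0.4707, 0.2801, 0.2973]
orientation: [1.349, 2.837, 0.0]
force: [-0.0, 0.3, 0.7]
opening: 0.0178
gripper_force: 30.0
```

```bash
python3 - <<'E'
from h import *
delta((.470,.2792,.286),39)
b=np.mean([read_camera('scene')[0].astype(float) for _ in range(3)],0).astype(np.uint8)
print(b.max(-1)[186:198,398:412].astype(int))
E
```

```text
shift [-0.0003 -0.0011  0.0113] turn [0.0001 0.     0.0023] t 14.05 pos [0.4707 0.2801 0.2973] F [-0.01  0.28  0.74] open 0.0178 gf 29.999870359897614
[[107 106 107 107 107 100  78  67  70  78  90  97 104 107]
 [107 107 107 107 109 103  77  68  71  88 103 106 107 107]
 [107 107 106 107 108 102  75  67  74  94 106 108 107 107]
 [107 106 107 107 109  99  72  67  76  98 107 107 107 106]
 [106 107 106 105 101  90  71  67  77  98 106 107 107 107]
 [107 107 106  99  84  72  66  70  74  87  97 106 107 107]
 [107 107 106  92  66  52  63  68  62  69  88 103 107 107]
 [107 107 106  94  65  52  65  67  54  57  86 103 107 106]
 [107 107 107 103  85  72  76  75  66  71  95 106 107 107]
 [107 106 107 108 103  97  95  94  89  95 104 107 107 107]
 [107 107 106 107 107 108 106 106 105 106 107 107 106 106]
 [107 106 107 107 107 107 107 107 108 108 107 106 107 107]]
```

Request:
carry_out(
  targets=[
    {"x":0,"y":0,"z":0.003,"ax":0,"ay":0,"az":0,"hand":5},
    {"x":0,"y":0,"z":0.006,"ax":0,"ay":0,"az":0,"hand":5},
    {"x":0,"y":0,"z":0.009,"ax":0,"ay":0,"az":0,"hand":5},
    {"x":0,"y":0,"z":0.0115,"ax":0,"ay":0,"az":0,"hand":5},
    {"x":0,"y":0,"z":0.0115,"ax":0,"ay":0,"az":0,"hand":5},
    {"x":0,"y":0,"z":0.0115,"ax":0,"ay":0,"az":0,"hand":5},
  ],
  newtons=45,
)

```text
t: 14.95
tool_pos: [0.4707, 0.2802, 0.286]
orientation: [1.349, 2.837, 0.0]
force: [-1.5, -0.8, 3.5]
opening: 0.0177
gripper_force: 45.0
```

Request:
carry_out(
  targets=[
    {"x":0,"y":0,"z":0.001,"ax":0,"ay":0,"az":0,"hand":5},
    {"x":0,"y":0,"z":0.001,"ax":0,"ay":0,"az":0,"hand":5},
  ],
)

```text
t: 15.2
tool_pos: [0.4708, 0.2802, 0.2857]
orientation: [1.349, 2.837, 0.001]
force: [-4.5, -2.2, 10.2]
opening: 0.018
gripper_force: 45.0
```

Request:
carry_out(
  targets=[
    {"x":0,"y":0,"z":0.001,"ax":0,"ay":0,"az":0,"hand":5},
    {"x":0,"y":0,"z":0.001,"ax":0,"ay":0,"az":0,"hand":5},
    {"x":0,"y":0,"z":0.001,"ax":0,"ay":0,"az":0,"hand":5},
  ],
)

```text
t: 15.58
tool_pos: [0.4709, 0.2802, 0.2856]
orientation: [1.349, 2.837, 0.001]
force: [-5.7, -3.0, 16.4]
opening: 0.0183
gripper_force: 45.0
```

```bash
python3 - <<'E'
from h import *
b=np.mean([read_camera('scene')[0].astype(float) for _ in range(3)],0).astype(np.uint8)
cv2.imwrite('pics/n6.png',cv2.resize(b[145:225,365:455],(675,600),interpolation=cv2.INTER_CUBIC))
delta((.470,.2792,.286),39)
E
```

```text
shift [-0.0002 -0.0013 -0.0004] turn [0.0008 0.0003 0.0024] t 15.725 pos [0.4709 0.2802 0.2856] F [-6.47 -3.7  16.16] open 0.0177 gf 45.01029968261719
```

View pics/n6.png

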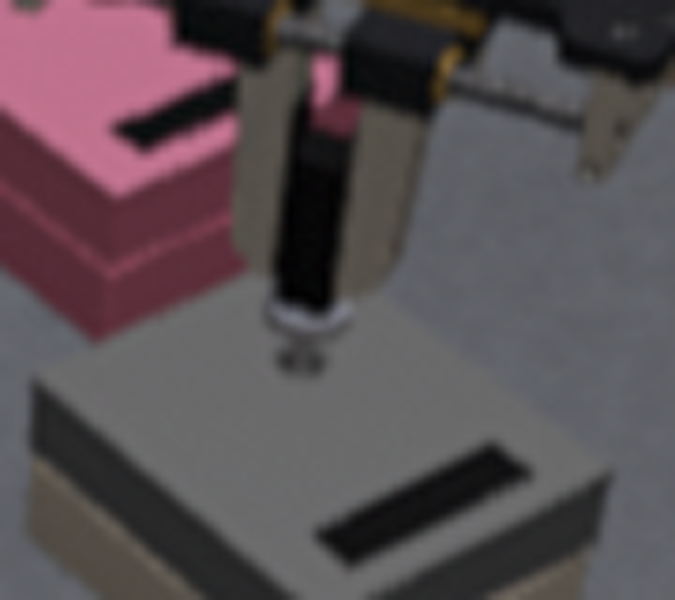

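The stylus stands upright through the aperture with its collar about 19 mm above the top. The tip height is about 38.6 mm, and force rises without further travel, so the button is on its stop.

```bash
python3 -c "
from plant import robot
print(robot.close_job())"
```

```text
the job is handed in; nothing more can be done
None
```

I handed the job in at about 16 s of the 58 s allowed. The trigger was fully squeezed and sprang back, and the gripper is still holding the stylus on the button, which measured fully down against its stop; I never moved to or touched the tape roll, bottle or cup, and the hand-in returned no verdict.

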